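# Rack the beam train in beam order

## Task

Take the four mounted optics off the carriers on the black rail and stand them upright in the pockets of the wooden storage rack in the order in which the beam meets them, so that the train can be rebuilt: the one nearest the silver periscope goes in the pocket next to the rack's red end, the following one in the next pocket, and so on. Keep them upright and set each down flat in the middle of its pocket without dropping it.

Things in the scene. Friction and masses are not known exactly. Their poses are not given: they have to be found in the camera images.
- polarizer_center (a point): Polarizer: black mount, graduated ring on its -y face. Loose, upright, 94 mm tall, about 0.3 kg: steel base plate 46 x 46 x 10 mm, 13 mm post, square mount (50 to 94 mm above the underside) 44 mm wide along x, 12 mm thick along y, the beam direction; best taken by its +x and -x edges. Point: on the post axis half-way up, 47 mm above the underside, 25 mm below the mount's middle. z up.
- diffuser_center (a point): Diffuser: white plastic mount, frosted glass. Loose, upright, 94 mm tall, about 0.3 kg: steel base plate 46 x 46 x 10 mm, 13 mm post, square mount (50 to 94 mm above the underside) 44 mm wide along x, 12 mm thick along y, the beam direction; best taken by its +x and -x edges. Point: on the post axis half-way up, 47 mm above the underside, 25 mm below the mount's middle. z up.
- filter_center (a point): Filter: brass mount, orange glass. Loose, upright, 94 mm tall, about 0.3 kg: steel base plate 46 x 46 x 10 mm, 13 mm post, square mount (50 to 94 mm above the underside) 44 mm wide along x, 12 mm thick along y, the beam direction; best taken by its +x and -x edges. Point: on the post axis half-way up, 47 mm above the underside, 25 mm below the mount's middle. z up.
- lens_center (a point): Lens: red mount, clear lens. Loose, upright, 94 mm tall, about 0.3 kg: steel base plate 46 x 46 x 10 mm, 13 mm post, square mount (50 to 94 mm above the underside) 44 mm wide along x, 12 mm thick along y, the beam direction; best taken by its +x and -x edges. Point: on the post axis half-way up, 47 mm above the underside, 25 mm below the mount's middle. z up.
- polarizer_carrier: Silver rail carrier with two strips of black tape, fixed on the black rail: top plate 66 mm across the rail (x), 50 mm along it (y). The flat top on which the polarizer stands at the start is 16 mm above this origin, which is level with the rail's top.
- diffuser_carrier: Silver rail carrier with two strips of white tape, fixed on the black rail: top plate 66 mm across the rail (x), 50 mm along it (y). The flat top on which the diffuser stands at the start is 16 mm above this origin, which is level with the rail's top.
- filter_carrier: Silver rail carrier with two strips of yellow tape, fixed on the black rail: top plate 66 mm across the rail (x), 50 mm along it (y). The flat top on which the brass filter mount stands at the start is 16 mm above this origin, which is level with the rail's top.
- lens_carrier: Silver rail carrier with two strips of red tape, fixed on the black rail: top plate 66 mm across the rail (x), 50 mm along it (y). The flat top on which the lens stands at the start is 16 mm above this origin, which is level with the rail's top.
- periscope: Silver periscope post, 134 mm tall, with two small glass cubes, fixed at one end of the black rail (either end); the beam enters the rail here. The black finned block at the other end is the beam trap. Origin in line with the carriers, level with the rail's top; the carriers' centres lie about 95, 175, 255 and 335 mm from it.
- rack: Light wooden storage rack, fixed, 84 mm wide (x), 340 mm long (y), with a row of four dark-floored pockets 64 x 64 mm; the end plate at its +y end is red. Origin: underside, midway between the two middle pockets. Pocket centres at x = 0, y = +120 (next to the red end), +40, -40, -120 mm; pocket floors 8 mm and rims 20 mm above the origin.
Not all that is in view belongs to the job. What is shaped like the part that bears filter_center but blue or green is not meant. Leave any blue look-alike of the part that bears lens_center alone.

How it is judged:
By the outcome, as a careful person would: the job done as asked, in the order asked, and still so for the second after the job is handed in, with the robot touching nothing.
It also fails if it takes over 112 s, if anything falls off the work surface, if the arm or the gripper's body presses on something with over 40 N, if the wrist force passes 120 N, or if a joint passes its speed limit or range.

## Robot

A 7-joint arm with a two-finger parallel gripper is mounted at the origin on the work surface. World frame = base frame: x ahead of the robot, y to its left, z up, the work surface at z = 0. Lengths are in m, angles in rad, forces in N, time in s.
With the tool pointing down it reaches from about 0.4 to 0.85 m from the base axis. Payload 10.4 kg.
Tool frame: the origin (TCP) lies on the centre line of the jaws, within the pads' length; the fingertips stand 14 mm ahead of it and the grasp point (between the pads) lies 5 mm behind it; z points along the fingers, y is the line along which they close (so a half turn about z gives the same grasp; the last joint's range is limited). The gripper opens to 87 mm and grips with 3 to 60 N. Pads are 19 mm wide; open, the fingers measure 117 mm over their backs; the gripper's body (75 mm by 190 mm) begins 51 mm behind the grasp point.
Start: joints at [-1.277, 0.332, -0.065, 1.46, 0.022, 1.35, -0.088], TCP at [0.195, 0.594, 0.237] pointing down, gripper open.
Joint ranges: [-2.6, 2.6], [-0.5, 2.12], [-1.47, 1.34], [0.16, 2.42], [-1.27, 4.41], [0.06, 2.06], [-2.6, 2.6]. Speed limits (rad/s): [2.22, 2.22, 2.79, 2.79, 3.14, 3.14, 3.14].

## Interface

Orientations are given as a unit quaternion [w, x, y, z].
In Python, from workcell import robot gives the robot as it stands. Calls block until the motion is done:
- robot.goto(position, orientation): joint-space move of the TCP to a pose.
- robot.servo_line(position, rot=None, feed=0.15): straight line of the TCP; rot=None keeps the orientation; feed is the mean speed in m/s.
- robot.move_j(angles): joint-space move.
- robot.open_gripper() and robot.gripper_close(grip_force=None): open the fingers fully, or close them until they stop; grip_force is the grip in N (None keeps the last).
- robot.sleep(seconds).
- robot.solve_ik(position, orientation): joint angles nearest the present ones, or None.
- robot.get_image(name): name is "scene" or "side" or "wrist"; returns the picture (420x560x3 uint8, blue, green, red); there is no depth.
- robot.calibration(name): a dict with "fx", "fy", "cx", "cy" (pixels), "view" (4x4, takes a point from world to camera coordinates). Camera axes: x right, y down, z forward; pixel columns grow to the right and rows downward; lengths in m; the calibration is good to about 2 mm. The wrist camera is an equidistant fisheye: a pixel r from the principal point sees the ray r / f radians off the axis. A picture is of the moment at which its call begins: read the wrist's pose just before it. calibration takes no time and is no camera call; for the wrist camera it gives the pose at the moment of the call.
A pose or a line that the arm cannot do raises robot.IKError and nothing moves.
- robot.finish_job(): hands the job in; it is judged then, once.
Readings, each from a call of its own:
- robot.current_clock(): time.
- robot.current_joints(): joint angles.
- robot.current_qvel(): joint speeds.
- robot.current_joint_torque(): joint torques, N m.
- robot.current_tool_pos(): TCP position.
- robot.current_tcp_rot(): TCP orientation.
- robot.current_ft_force(): force on the tool from outside, world axes, zero at the start.
- robot.current_torque(): the same for the moment, N m.
- robot.current_grip_width(): finger opening in m.
- robot.current_gripper_force(): force on a finger pad.
Only numpy, scipy, OpenCV 4.12 (cv2) and the standard library are available. Lean on these libraries where they do the work, as an engineer would, in place of code of your own. Each camera call takes 0.05 s, during which the arm holds its last target. There are 200 camera calls.

## Working session

There is one attempt and no reset: what is moved stays moved. The work goes in short steps, each a Python script; the robot and the scene stay as the last script left them, time stands still between calls to the robot, and variables do not carry over. Pictures are saved under pics/ and viewed, at most 14 in all, crops included, and the job is handed in when it is done.

```bash
mkdir -p pics; python3 - <<'E'
from workcell import robot
import cv2, numpy as np
for n in("scene","side","wrist"):
    c=robot.calibration(n); im=robot.get_image(n); cv2.imwrite(f"pics/{n}0.png",im)
    print(n,c["fx"],c["fy"],c["cx"],c["cy"]);print(np.round(c["view"],4).tolist())
print(robot.current_clock(),robot.current_tcp_rot())
E
```

```text
scene 415.3609037182365 415.3609037182365 281.38877716474155 201.99866859393663
[[0.5183, 0.8552, -0.0016, -0.1567], [0.7388, -0.4486, -0.5029, -0.3393], [-0.4308, 0.2595, -0.8643, 1.3641], [0.0, 0.0, 0.0, 1.0]]
side 459.7512715361127 459.7512715361127 277.1714213637753 211.03337994148538
[[0.9428, -0.3331, 0.012, -0.4355], [-0.2022, -0.6002, -0.7738, 0.1114], [0.265, 0.7271, -0.6333, 1.3755], [0.0, 0.0, 0.0, 1.0]]
wrist 325.19226210127806 325.19226210127806 281.2556644884186 213.6365020787429
[[0.3112, 0.9504, -0.0014, -0.6242], [0.9223, -0.3016, 0.2416, -0.0291], [0.2292, -0.0764, -0.9704, 0.3894], [0.0, 0.0, 0.0, 1.0]]
0.15 [-6.19789548e-05  1.57742305e-01  9.87480180e-01 -5.05951637e-04]
```

View pics/scene0.png

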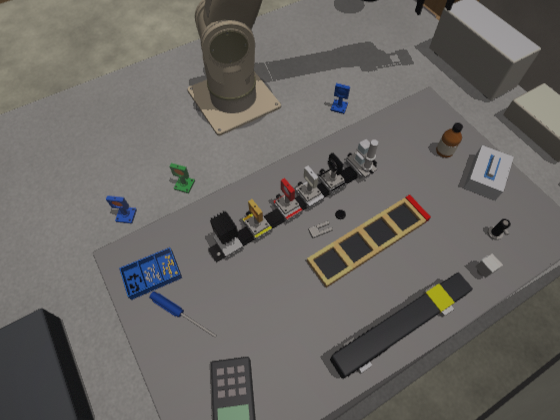

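View pics/side0.png

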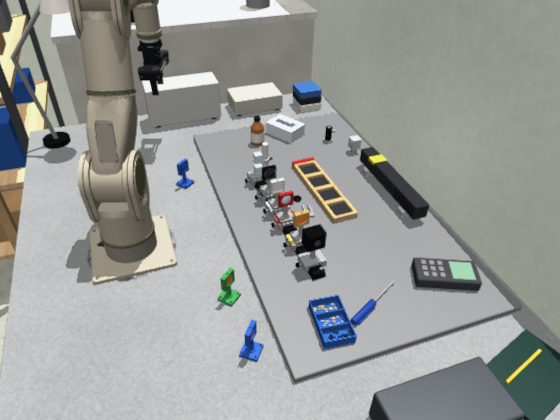

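View pics/wrist0.png

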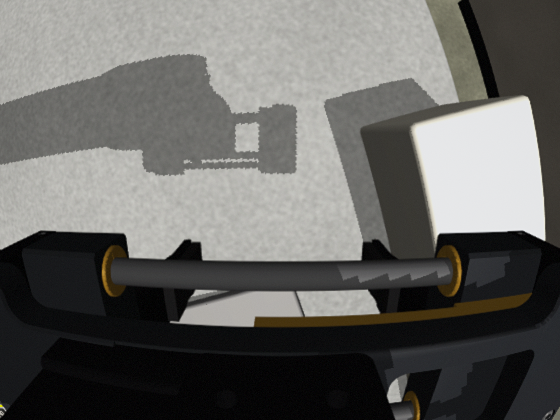

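Scene: periscope at (365,155), then black (335,172), white (312,187), red (290,207), brass (257,220), and beam trap at (226,230). The rack's red end is at (418,208). I'll zoom both views.

```bash
python3 - <<'E'
import cv2
a=cv2.imread("pics/scene0.png")[130:290,200:435]; cv2.imwrite("pics/sc.png",cv2.resize(a,None,fx=3.4,fy=3.4,interpolation=cv2.INTER_CUBIC))
a=cv2.imread("pics/side0.png")[135:285,230:370]; cv2.imwrite("pics/si.png",cv2.resize(a,None,fx=4,fy=4,interpolation=cv2.INTER_CUBIC))
E
```

```text
(no output)
```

View pics/sc.png

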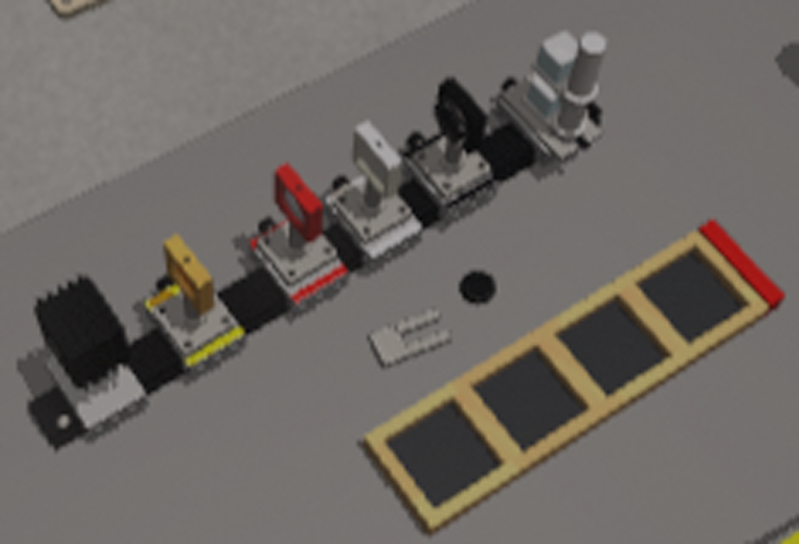

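View pics/si.png

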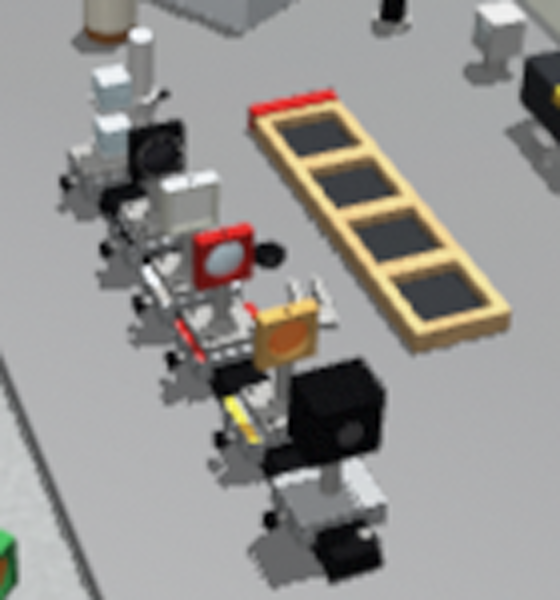

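The scene crop shows the mount top holes at about brass (185,262), red (298,190), white (378,143) and black (462,105). Pocket floors run from (692,297) to (443,455). The side crop shows the same things.

```bash
cat > h.py <<'E'
from workcell import robot
import cv2, numpy as np
from scipy.spatial.transform import Rotation as R
def P(n):
    c=robot.calibration(n); K=np.array([[c["fx"],0,c["cx"]],[0,c["fy"],c["cy"]],[0,0,1]])
    return K@np.array(c["view"])[:3]
def tri(a,b):
    X=cv2.triangulatePoints(P("scene"),P("side"),np.float64(a).T,np.float64(b).T); return (X[:3]/X[3]).T
def ray(n,p,z):
    c=robot.calibration(n); V=np.array(c["view"]); d=np.array([(p[0]-c["cx"])/c["fx"],(p[1]-c["cy"])/c["fy"],1])
    if n=="wrist":
        r=np.hypot(d[0],d[1]); d=np.array([d[0]/r*np.sin(r),d[1]/r*np.sin(r),np.cos(r)])
    o=-V[:3,:3].T@V[:3,3]; w=V[:3,:3].T@d
    return o+w*(z-o[2])/w[2]
E
python3 - <<'E'
from h import *
np.set_printoptions(precision=4,suppress=True)
A=np.array([(462,105),(378,143),(298,190),(185,262),(692,297),(612,347),(530,400),(443,455)])/3.4+[200,130]
B=np.array([(157,126),(190,183),(223,235),(286,310),(320,132),(355,184),(400,238),(442,298)])/4+[230,135]
X=tri(A,B);print(X)
print(np.linalg.norm(np.diff(X[:4,:2],axis=0),axis=1),np.linalg.norm(np.diff(X[4:,:2],axis=0),axis=1))
for p in (X[:4],X[4:]): d=p[0]-p[-1]; print(np.degrees(np.arctan2(d[1],d[0])))
for p in A[4:]: print(ray("scene",p,0.012))
E
```

```text
[[ 0.4589  0.0677  0.1512]
 [ 0.4576 -0.0074  0.1499]
 [ 0.4597 -0.0771  0.1487]
 [ 0.4702 -0.1759  0.1514]
 [ 0.6452  0.168   0.0434]
 [ 0.6459  0.0906  0.0388]
 [ 0.6502  0.0095  0.0388]
 [ 0.6514 -0.0695  0.0349]]
[0.0751 0.0697 0.0994] [0.0774 0.0812 0.079 ]
92.66582808709605
91.5129923134978
[0.6364 0.1853 0.012 ]
[0.6384 0.1032 0.012 ]
[0.6416 0.0215 0.012 ]
[ 0.644  -0.0611  0.012 ]
```

```bash
cat >> h.py <<'E'
def Q(yaw,flip=0):
    # tool down, tool y along world x rotated by yaw
    r=R.from_euler('z',yaw+np.pi*flip)*R.from_quat([.70710678,.70710678,0,0]); x=r.as_quat(); return [x[3],x[0],x[1],x[2]]
E
python3 - <<'E'
from h import *
for f in (0,1):
    for p in [(0.46,0.068,0.13),(0.46,-.18,.13),(0.645,.175,.12),(.65,-.07,.12),(.46,-.03,.3)]:
        s=robot.solve_ik(list(p),Q(0.04,f)); print(f,p,None if s is None else np.round(s,2))
f=1
for i,p in enumerate([(0.46,0.04,0.30),(.645,.1,.3)]):
    for f in (1,0):
        try: robot.goto(list(p),Q(0.04,f)); break
        except robot.IKError as e: print(e)
    np.save(f"pics/w{i}.npy",robot.calibration("wrist")["view"]); v=robot.calibration("wrist")["view"]
    cv2.imwrite(f"pics/w{i}.png",robot.get_image("wrist")); V=np.array(v);print(f,-V[:3,:3].T@V[:3,3],robot.current_clock())
a=np.hstack([cv2.imread(f"pics/w{i}.png") for i in (0,1)]);cv2.imwrite("pics/w01.png",cv2.resize(a,(800,300)))
E
```

```text
0 (0.46, 0.068, 0.13) [-0.74  0.06  0.52  2.02 -0.04  1.06 -0.17]
0 (0.46, -0.18, 0.13) [-0.74  0.24  1.15  1.97 -0.25  1.08  0.56]
0 (0.645, 0.175, 0.12) [-0.68  0.54  0.49  1.49 -0.27  1.17 -0.11]
0 (0.65, -0.07, 0.12) [-0.47  0.56  0.7   1.55 -0.38  1.18  0.35]
0 (0.46, -0.03, 0.3) [-0.77 -0.13  0.69  1.8   0.08  1.44 -0.06]
1 (0.46, 0.068, 0.13) None
1 (0.46, -0.18, 0.13) [-0.76  0.26  1.18  1.98 -0.27  1.08 -2.56]
1 (0.645, 0.175, 0.12) [ 0.44  0.87 -1.25  1.43  0.83  1.43  2.37]
1 (0.65, -0.07, 0.12) [-0.72  0.78  1.15  1.56 -0.73  1.29 -2.56]
1 (0.46, -0.03, 0.3) None
the arm cannot take that pose within its joint ranges
0 [0.45667805 0.10665349 0.44805846] 2.4083
1 [0.64679485 0.03521817 0.44805016] 4.825
```

View pics/w0.png

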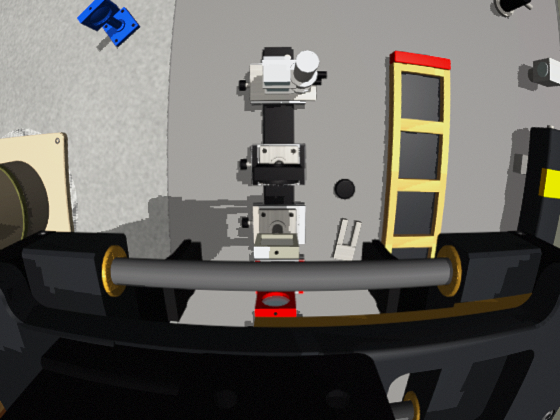

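View pics/w1.png

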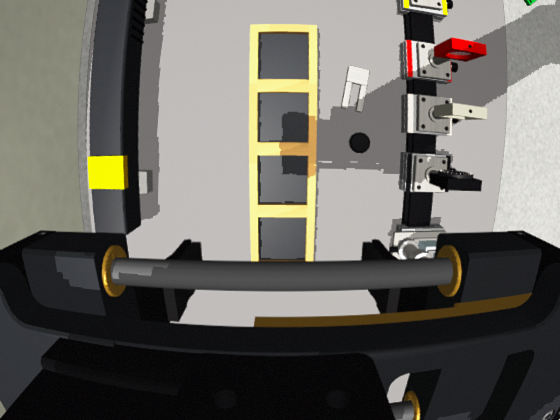

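w0 shows black mount at (277,173), white (277,246), and red (276,304). w1 shows the rack's cross-walls centred at (284,86), (283,149) and (282.5,211), about 80 mm apart.

```bash
python3 - <<'E'
from h import *
np.set_printoptions(precision=4,suppress=True)
V0,V1=np.load("pics/w0.npy"),np.load("pics/w1.npy")
c0=robot.calibration
def rw(V,p,z):
    robot_cal=dict(c0("wrist"));robot_cal["view"]=V
    import h; h.robot=type("r",(),{"calibration":staticmethod(lambda n:robot_cal)}); return h.ray("wrist",p,z)
for z in (.02,.03,.04,.05,.06):
    w=np.array([rw(V1,p,z) for p in [(284,86.5),(283,149.5),(282.5,211.5)]]); print(z,w[:,:2].tolist(),np.linalg.norm(np.diff(w,axis=0),axis=1))
for z in (.14,.15,.16):
    print(z,[rw(V0,p,z)[:2] for p in [(253,173),(302,173),(257,246),(298,246),(256,310),(296,310),(276,316)]])
# pixel rows/colour along central column of black mount
im=cv2.imread("pics/w0.png"); print(im[140:190:2,270].sum(1).tolist()); print(im[228:262:2,270].sum(1).tolist())
im=cv2.imread("pics/w1.png"); 
for r in (56,118,180): print(r,''.join('%4d'%v for v in im[r,244:324:2].sum(1)))
E
```

```text
0.02 [[0.645842586903695, -0.028705009874593096], [0.6437183294827922, 0.05468813342536674], [0.6409123881526562, 0.1381681159625136]] [0.0834 0.0835]
0.03 [[0.6458648333650869, -0.02721165256170434], [0.6437902023106595, 0.05423328114264566], [0.641049812674677, 0.13576302536781024]] [0.0815 0.0816]
0.04 [[0.6458870798264787, -0.025718295248815567], [0.6438620751385269, 0.05377842885992458], [0.6411872371966978, 0.13335793477310684]] [0.0795 0.0796]
0.05 [[0.6459093262878707, -0.024224937935926796], [0.6439339479663944, 0.05332357657720349], [0.6413246617187186, 0.13095284417840344]] [0.0776 0.0777]
0.06 [[0.6459315727492626, -0.022731580623038025], [0.6440058207942617, 0.0528687242944824], [0.6414620862407394, 0.12854775358370005]] [0.0756 0.0757]
0.14 [array([0.4314, 0.0687]), array([0.478 , 0.0707]), array([ 0.437 , -0.0046]), array([ 0.4782, -0.0028]), array([ 0.4371, -0.0795]), array([ 0.4807, -0.0774]), array([ 0.4592, -0.0861])]
0.15 [array([0.4322, 0.07  ]), array([0.4773, 0.0719]), array([ 0.4377, -0.001 ]), array([0.4775, 0.0007]), array([ 0.4377, -0.0734]), array([ 0.4799
[... 225 characters left out ...]
]
[125, 110, 518, 572, 658, 654, 652, 650, 644, 649, 614, 583, 84, 25, 103, 112, 108, 101, 103, 95, 91, 95, 132, 92, 99]
[383, 372, 380, 394, 575, 461, 314, 319, 305, 327, 583, 578, 563, 564, 562, 356, 505]
56  566 564 567 663 660 660 667 228 214 284 283 279 279 281 271 276 280 279 271 273 278 271 275 272 273 272 270 266 268 268 271 264 368 663 657 659 643 344 529 562
118  573 573 584 644 644 646 629 195 352 351 343 342 341 345 344 337 339 331 335 175 166 159 163 169 164 161 167 161 168 169 166 164 233 468 463 471 597 353 471 540
180  573 572 577 667 664 665 665 174 366 370 368 360 359 354 357 350 351 348 344 342 332 336 330 330 327 324 322 315 314 305 309 288 637 664 662 667 415 486 572 569
```

```bash
python3 - <<'E'
from h import *
robot.goto([0.46,-0.19,0.27],Q(0.04))
np.save("pics/w2.npy",robot.calibration("wrist")["view"])
im=robot.get_image("wrist");cv2.imwrite("pics/w2.png",im);print(robot.current_clock())
cv2.imwrite("pics/w2c.png",cv2.resize(im[0:340,180:400],None,fx=1.75*1.0,fy=1.75,interpolation=cv2.INTER_CUBIC))
E
```

```text
6.975
```

View pics/w2c.png

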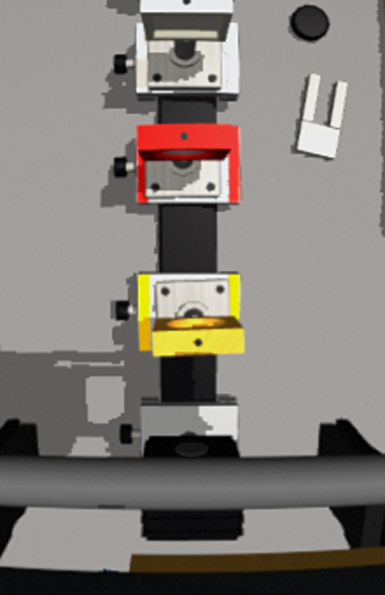

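The crop shows top-edge holes at brass (198,342), red (184,136) and white (187,2). The mount edges are visible too, and the brass one is slightly yawed.

```bash
cat >> h.py <<'E'
def rv(V,p,z):
    global robot
    r0=robot; c=dict(r0.calibration("wrist")); c["view"]=V
    robot=type("r",(),{"calibration":staticmethod(lambda n:c)}); o=ray("wrist",p,z); robot=r0; return o
E
python3 - <<'E'
from h import *
np.set_printoptions(precision=4,suppress=True)
V=np.load("pics/w2.npy")
f=lambda p:np.array(p)/1.75+[180,0]
for n,ps in dict(brass=[(198,342),(153,356),(244,353),(153,333),(244,317)],red=[(184,136),(137,125),(240,124),(139,149),(240,149)],white=[(187,2),(142,11),(232,11)]).items():
    print(n,*[rv(V,f(p),.15)[:2] for p in ps])
E
```

```text
brass [ 0.4692 -0.1744] [ 0.4479 -0.1822] [ 0.4918 -0.1788] [ 0.4475 -0.1709] [ 0.4906 -0.1612]
red [ 0.4582 -0.0766] [ 0.4361 -0.072 ] [ 0.4841 -0.0692] [ 0.4376 -0.0836] [ 0.4846 -0.0814]
white [ 0.4568 -0.0074] [ 0.4356 -0.0131] [ 0.4785 -0.0109]
```

```bash
cat >> h.py <<'E'
RO=np.array([.6438,.0535]); RY=.03
def pocket(k): return RO+(120-80*k)/1000*np.array([-np.sin(RY),np.cos(RY)])
def pick(x,y,yaw,zt=.125):
    robot.open_gripper()
    robot.goto([x,y,.26],Q(yaw)); robot.servo_line([x,y,zt+.04],feed=.2); robot.servo_line([x,y,zt],feed=.08)
    robot.gripper_close(20); w=robot.current_grip_width(); f=robot.current_ft_force()
    print("grip",w,robot.current_gripper_force(),np.round(f,2))
    robot.servo_line([x,y,zt+.02],feed=.06); robot.servo_line([x,y,.26],feed=.2)
    print("lift",robot.current_grip_width(),np.round(robot.current_ft_force(),2),robot.current_clock())
def place(k,z0=.112):
    p=pocket(k); q=Q(RY)
    robot.servo_line([*p,.26],q,feed=.25); robot.servo_line([*p,z0],feed=.2); robot.sleep(.2)
    f0=robot.current_ft_force()[2]; z=z0
    while z>.085:
        z-=.0015; robot.servo_line([*p,z],feed=.03); f=robot.current_ft_force()[2]-f0
        if f>2.: break
    print("contact z",z,f,robot.current_clock())
E
python3 - <<'E'
from h import *
pick(.4565,.067,.045); place(0)
cv2.imwrite("pics/s1.png",robot.get_image("side"));cv2.imwrite("pics/c1.png",robot.get_image("scene"))
a=[cv2.resize(cv2.imread("pics/s1.png")[110:260,230:380],None,fx=2.6,fy=2.6),cv2.resize(cv2.imread("pics/c1.png")[130:280,290:440],None,fx=2.6,fy=2.6)]
cv2.imwrite("pics/v1.png",np.hstack(a))
E
```

```text
grip 0.043823597598850586 19.944331952137873 [-1.    0.04  0.66]
lift 0.04399920553365493 [ 0.07 -0.34 -3.18] 11.475
contact z 0.09549999999999999 12.581420422473702 16.3167
```

View pics/v1.png

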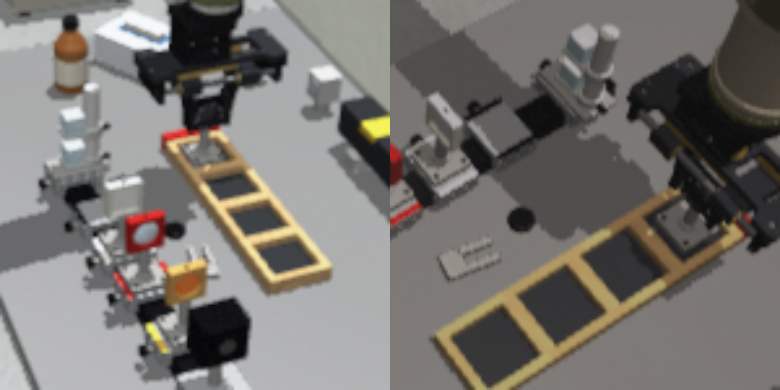

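The polarizer is held upright with its base plate inside the red-end pocket (about (205,155) left, (690,225) right), and it's resting on the floor. I'll release it and do the next one.

```bash
cat >> h.py <<'E'
def release():
    p=robot.current_tool_pos(); robot.servo_line([p[0],p[1],p[2]+.0008],feed=.02); robot.open_gripper(); robot.sleep(.2)
    robot.servo_line([p[0],p[1],.2],feed=.15)
    print("rel",robot.current_grip_width(),np.round(robot.current_ft_force(),2),robot.current_clock())
E
sed -i 's/z-=.0015/z-=.0007/' h.py
python3 - <<'E'
from h import *
release(); p=pocket(0); robot.servo_line([*p,.26],feed=.25)
pick(.457,-.0075,.045); place(1,.1); 
cv2.imwrite("pics/s2.png",robot.get_image("side")[110:300,230:400]);cv2.imwrite("pics/c2.png",robot.get_image("scene")[130:320,270:440])
a=[cv2.resize(cv2.imread(f"pics/{n}2.png"),None,fx=2.3,fy=2.3) for n in "sc"]
cv2.imwrite("pics/v2.png",np.hstack(a))
E
```

```text
rel 0.08684221375486328 [ 0.1   0.71 -0.64] 18.6833
grip 0.04370425799140167 19.995636474341154 [-0.3   0.25  1.06]
lift 0.043596209814116015 [-0.19  0.   -4.09] 23.575
contact z 0.09649999999999997 9.306105987951998 27.075
```

View pics/v2.png

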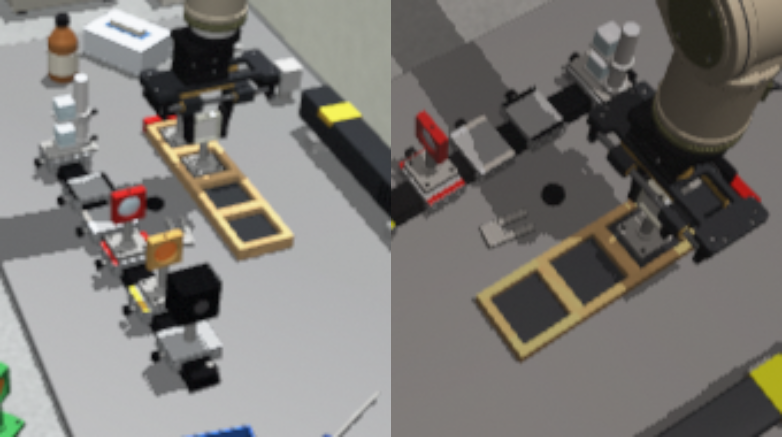

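The diffuser stands in pocket 2 and the polarizer is behind it. I'll carry on with the lens and then the filter.

```bash
python3 - <<'E'
from h import *
release(); p=pocket(1); robot.servo_line([*p,.26],feed=.25)
pick(.459,-.0768,.05); place(2,.1); release(); robot.servo_line([*pocket(2),.26],feed=.25)
pick(.4695,-.175,.07); place(3,.1); release()
robot.goto([.46,-.19,.27],Q(.04))
cv2.imwrite("pics/s3.png",robot.get_image("side")[110:230,260:370]);cv2.imwrite("pics/c3.png",robot.get_image("scene")[165:295,300:440])
a=[cv2.resize(cv2.imread(f"pics/{n}3.png"),(400,400),interpolation=cv2.INTER_CUBIC) for n in "sc"]
cv2.imwrite("pics/v3.png",np.hstack(a)); print(robot.current_clock())
E
```

```text
rel 0.08693961508244884 [-0.16  0.73 -0.72] 29.4333
grip 0.04369784420095631 19.97419705387074 [-0.35 -0.3  -1.25]
lift 0.043634262873647536 [ 0.55 -0.29 -2.96] 34.35
contact z 0.09649999999999997 7.344543804986202 38.5917
rel 0.08718812181541387 [-0.69 -0.88 -0.29] 40.85
grip 0.04405160609387266 19.98114368878305 [ 0.46  0.44 -0.34]
lift 0.04353228662287377 [ 0.58  0.01 -4.32] 45.7417
contact z 0.09649999999999997 8.938079692962646 49.5083
rel 0.08717381638980753 [-0.08  0.11 -0.54] 51.7667
52.8
```

View pics/v3.png

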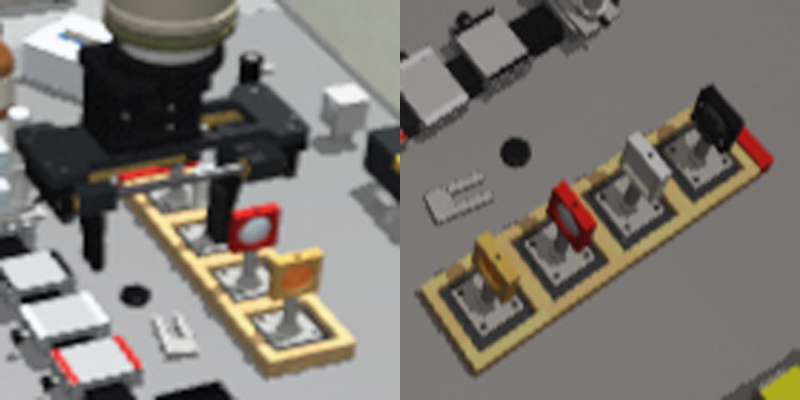

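All four stand upright and centred in their pockets: black by the red end at (705,150), then white, red, and brass at (490,300). The gripper is clear of them.

```bash
python3 -c "
from workcell import robot
print(robot.finish_job())"
```

```text
the job is handed in; nothing more can be done
None
```

The job is handed in: from the red end, the polarizer, diffuser, lens and filter stand upright and centred in their pockets, finished at about 53 s of the 112 s allowed; no verdict was returned.

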